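# Draw an air sample into the gas syringe and hold it

## Robot

A 6-joint arm with a two-finger parallel gripper is mounted at the origin on a cart in front of the work surface, level with it; the furniture and walls round the work are solid. World frame = base frame: x ahead of the robot, y to its left, z up, the work surface at z = 0. Lengths are in mm, angles in degrees, forces in N, time in s.
With the tool pointing down it reaches from about 300 to 825 mm from the base axis. Payload 5.4 kg.
Tool frame: the origin (TCP) lies on the centre line of the jaws, within the pads' length; the fingertips stand 14 mm ahead of it and the grasp point (between the pads) lies 5 mm behind it (bot.tip_reach is the distance from the TCP to the fingertips, in mm); z points along the fingers, y is the line along which they close (so a half turn about z gives the same grasp; the last joint's range is limited). The gripper opens to 92 mm and grips with 3 to 60 N. Pads are 20 mm wide; open, the fingers measure 128 mm over their backs; the gripper's body (75 mm by 189 mm) begins 69 mm behind the grasp point.
Start: joints at [54.368, 9.076, 91.501, -0, 79.423, -12.038], TCP at [230.157, 526.91, 228.601] pointing down, gripper open.
Joint ranges: [-166.64, 166.64], [-54.1, 131.32], [10.49, 154.53], [-73.88, 253.88], [9.74, 151.15], [-171.62, 171.62]. Speed limits (degrees/s): [147.25, 147.25, 180, 180, 180, 180].

## Interface

Orientations are given as [roll, pitch, yaw] about the fixed x, y, z axes, in that order (R = Rz(yaw) Ry(pitch) Rx(roll)).
In Python, from rig import bot gives the robot as it stands.
- The arm moves only by the tool play_rows, never from a script. Its argument "deltas" is a list that holds one entry, the list of rows, each a list of 7 numbers: the opening, from -1 (shut) to 1 (fully open), then the shift along the tool's x, y, z in units of 0.3 m (1.0 is 0.3 m), then the turn, a rotation vector about the tool's x, y, z in units of 120 degrees (1.0 is 120 degrees). In form: [[[gripper, tx, ty, tz, rx, ry, rz], ...]]. A call has 1 to 5 rows; each row is the pose to reach, as a shift and turn from the pose commanded when the call began, along the tool's axes at that moment; what a row does not reach only later rows make up. A row lasts 1/12 s, in which the tool goes at most 41.7 mm and 7.16 degrees, less where a joint would pass 70% of its speed; a pose out of reach is approached as far as the arm can. A call with a number of a shift or a turn outside -1 to 1 is refused whole. A call with a gripper value outside its range is refused whole. The fingers move at their own pace and stop on an object; "force" is the grip in N (left out, the last holds). Time passes only in rows, so rows that repeat a pose let the fingers close. It gives the time, the measured TCP pose, the force, the opening and the grip force at its end, in the units of the state.
- bot.read_state(): the state, without advancing time (a new reading comes with each control period).
- bot.read_camera(name): name is "scene" or "top" or "wrist"; returns a dict with "color" (420x560x3 uint8, red, green, blue), "vfov" (degrees; the focal length in pixels is half the picture's height over the tangent of half this angle, whatever the lens; pixels are square), "cx", "cy" (the principal point, pixels), "k1" (the pictures are not rectified: a ray, as slopes to the right and down, at radius r is drawn at 1 + k1 r^2 times it, then the intrinsics apply), "T" (4x4, takes a point from camera to world coordinates); the wrist camera has in their place "tool_from_camera" (4x4, takes a point from camera to tool coordinates, whose origin is the TCP and whose axes are the flange's). Camera axes: x right, y up, looking along -z (the intrinsics and any distortion apply to the point x, -y, -z); pixel columns grow to the right and rows downward; lengths in mm; the calibration is good to about 2 mm. A picture is of the moment at which its call begins: read the wrist's pose just before it. There is no depth.
- bot.job_done(): hands the job in; it is judged then, once.
The state is a dict: "clock": time; "joints": joint angles; "dq": joint speeds; "tau": joint torques, N m; "tcp_pos": TCP position; "ee_rot": TCP orientation; "ft_force": force on the tool from outside, world axes, zero at the start; "wrist_torque": the same for the moment, N m; "grip_width": opening from 0.0 (shut) to 1.0 (fully open); "gripper_force": force on a finger pad.
Only numpy, scipy, OpenCV 4.12 (cv2) and the standard library are available. Lean on these libraries where they do the work, as an engineer would, in place of code of your own. Each camera call takes 0.05 s, during which the arm holds its last target. There are 200 camera calls.

## Task

Draw an air sample with the gas syringe on its stand: first turn the stopcock's blade handle until its long end points at the middle line of its dial (half open, so that the air comes in slowly through the filter), and only then take the plunger by its knob and pull it straight up, without letting it bind in the glass, until the dark ring round the plunger is level with the rim of the barrel. The plunger sinks back if it is let go, so finish while still holding it there, with the stopcock left half open and the other things on the bench left where they are.

Things in the scene. Friction and masses are not known exactly. Their poses are not given: they have to be found in the camera images.
- stand: Gas-sampling stand, fixed: aluminium base plate 84 x 270 x 13 mm. Origin on the bench under its middle; y along the plate, z up. Upright glass barrel at y = +95 mm, brass stopcock at y = -70 mm (both x = 0), joined by a thin tube; white disc filter on the outlet beyond the stopcock. A 12 mm steel post, 134 mm high, stands 31 mm behind the barrel (+x) and clamps it.
- barrel_rim (a point): Centre of the barrel's open upper rim, 140 mm above the bench. Bore 26.8 mm wide and 90 mm deep (floor 50 mm above the bench), upright; glass 33 mm wide outside, 41 mm at the rim.
- stopcock (a joint): Handle angle, rad: 0 = shut (long end along the stand's -x, across the tube), pi/2 = fully open (long end along the stand's -y, towards the filter). Grows anticlockwise from above: the long end points at the stand's yaw + pi + this angle. Half open, at the middle one of the dial's three long lines, = 0.785. Stays where it is left; takes about 0.1 N m to turn.
- stopcock_grip (a point): Middle of the stopcock's upright black blade handle, on its vertical turning axis, 68 mm above the bench. Blade 10 mm thick, 24 mm tall (56 to 80 mm above the bench); long end 38 mm from the axis, short end 22 mm. Dial plate below it, 46 mm above the bench. This point's x axis runs along the blade, from the long end to the short end.
- plunger: Loose steel plunger, about 0.28 kg, a 25 mm rod 100 mm long with a black knob on top; it sits fully home in the barrel at the start and slides freely (0.9 mm play all round). Origin at the centre of its foot, z along the rod; at home the origin is 50 mm above the bench, 90 mm below the rim.
- plunger_knob (a point): Middle of the plunger's round black knob, on its axis, 124 mm above the plunger's foot: at home 174 mm above the bench. The knob is 29 mm wide here, from 110 to 139 mm above the foot, with a 32 mm flange below (104 to 110 mm above the foot).
- plunger_ring (a point): Centre of the dark ring line, 5 mm high, round the plunger, 45 mm above its foot; at home 45 mm below the barrel's rim, seen through the glass. It comes level with the rim when the plunger is drawn up 45 mm.
- timer: White bench timer 59 x 68 x 24 mm, right of the stand; to be left alone. Origin under its middle.
- petri: Petri dish 92 mm wide, 15 mm high, left of the stand; to be left alone. Origin under its middle.
- marker: White marker pen 142 mm long, 12 mm thick, lying behind the stand's base plate; to be left alone. Origin under its middle.
- tape_roll: Roll of tape 76 mm wide, 16 mm high, lying flat at the back left; to be left alone. Origin under its middle.

How it is judged (in metres and radians):
On the way, in this order (a step that is already met when the one before it is completed fails the run):
1. the stopcock is set half open while the plunger is still home (value of joint stopcock between 0.635 and 0.935 rad and z of plunger in the frame of barrel_rim below -0.082 m), for 0.3 s.
2. the plunger is drawn up in the grip until its ring is at the rim (z of plunger_ring in the frame of barrel_rim between -0.005 and 0.005 m and contact force between the fingers and plunger above 1.5 N), for 0.2 s.
At the end, for the whole second after the job is handed in: At the end the plunger is held in the fingers (over 1.5 N), still, upright and not jammed (under 15 N on the barrel), its ring within 5 mm of the barrel's rim in height, and the stopcock is within 0.15 rad of half open (0.785) (all of step 2 and value of joint stopcock between 0.635 and 0.935 rad and horizontal distance between plunger_ring and barrel_rim below 0.004 m and angle between plunger's own z axis and vertical below 0.06 rad and linear speed of plunger below 0.01 m/s and contact force between plunger and stand below 15 N); the arm keeps its last pose, push and grip.
It fails at once if the plunger is drawn (more than 10 mm) while the stopcock is not half open (within 0.15 rad) (z of plunger in the frame of barrel_rim above -0.08 m and (value of joint stopcock below 0.635 rad or value of joint stopcock above 0.935 rad)).
It fails at once if the plunger is drawn far past its ring, 70 mm or more (z of plunger in the frame of barrel_rim above -0.02 m).
It fails at once if the plunger is forced against the glass barrel (over 50 N) (contact force between plunger and stand above 50 N).
It fails at once if another thing on the bench is moved by more than 30 mm (distance of any of timer, petri, marker, tape_roll from where it was at the start of the episode above 0.03 m).
It also fails if it takes over 51 s, if anything falls off the work surface, if the arm or the gripper's body presses on something with over 40 N, if the wrist force passes 120 N, or if a joint passes its speed limit or range.

## Working session

There is one attempt and no reset: what is moved stays moved. The work goes in short steps, Python scripts to look and compute and a tool call to move; the robot and the scene stay as the last step left them, time stands still between calls to the robot, and variables do not carry over. Pictures are saved under pics/ and viewed, at most 10 in all, crops included, and the job is handed in when it is done.

Besides the shell and the picture viewer there is one more tool, called as name(argument=value, ...) on one line, values as JSON. play_rows: Moves the arm, as the interface text tells. Its arguments: {"type":"object","properties":{"deltas":{"type":"array","items":{"type":"array","items":{"type":"array","items":{"type":"number"}}}},"force":{"type":"number"}},"required":["deltas"]}

```bash
mkdir -p pics && ls
python3 - <<'E'
from rig import bot
import cv2
s=bot.read_state();print({k:s[k] for k in('clock','joints','tcp_pos','ee_rot','ft_force','grip_width')},bot.tip_reach)
for n in('scene','top'):
    c=bot.read_camera(n);cv2.imwrite(f'pics/{n}0.png',c['color'][:,:,::-1])
    print(n,c['vfov'],c['cx'],c['cy'],c['k1'],c['T'].tolist() if hasattr(c['T'],'tolist') else c['T'])
E
```

```text
pics
{'clock': 0.0, 'joints': array([ 5.43682913e+01,  9.11339558e+00,  9.15700930e+01, -1.31921380e-03,
        7.94235617e+01, -1.20399796e+01]), 'tcp_pos': array([229.81715197, 526.4293584 , 227.62978016]), 'ee_rot': array([-1.79895034e+02, -2.10622080e-02,  1.56408495e+02]), 'ft_force': array([-0.5483047 , -0.15987015,  0.3673662 ]), 'grip_width': 1.001563042066482} 14.0
scene 44.167166223223255 281.1553275565726 216.46278118100378 -0.17988985500211502 [[-0.5313200129062077, 0.3699142920867516, -0.762143333235491, -312.49921815644257], [-0.8471702672008458, -0.2306629652428656, 0.478640924740265, 654.6544294967779], [0.0012578776548634466, 0.8999766735728909, 0.4359362393383686, 585.8910145078481], [0.0, 0.0, 0.0, 1.0]]
top 46.847004239868795 280.2871707985553 214.42786072401742 0.0013246797537046033 [[0.043520822401591164, 0.9712040057549157, -0.23424072494571632, 254.33512163321603], [-0.9990522663045679, 0.042140532390768294, -0.010897005163302857, 160.1159146058511], [-0.0007121862085197435, 0.2344929737442642, 0.9721175536196104, 1137.0591334375993], [0.0, 0.0, 0.0, 1.0]]
```

View pics/scene0.png

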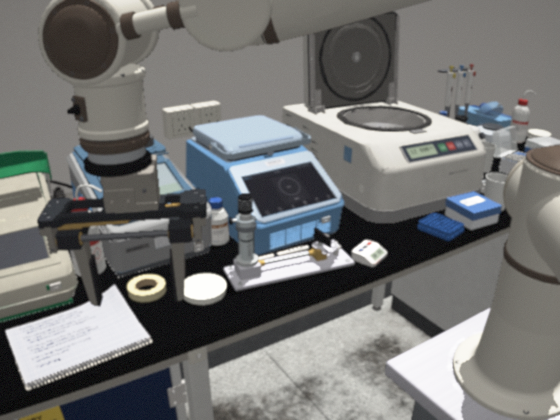

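View pics/top0.png

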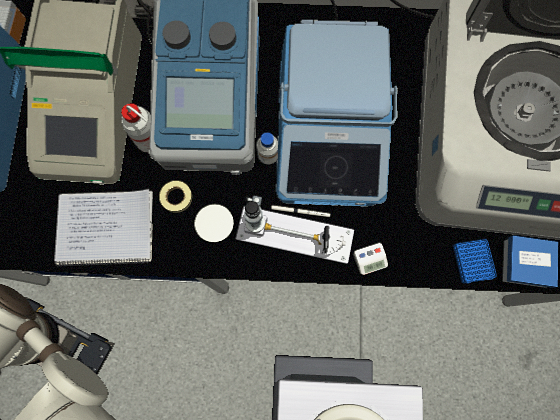

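The scene picture shows the stand with the barrel near (245,235) and the stopcock near (322,245). In the top picture the knob is at about (254,202), the stopcock at about (325,238), and the balance is close behind. I'll enlarge both.

Run:
```python
import cv2
a=cv2.imread('pics/top0.png')[185:275,230:395];b=cv2.imread('pics/scene0.png')[188:293,218:388]
cv2.imwrite('pics/topc.png',cv2.resize(a,None,fx=4.8,fy=4.8,interpolation=cv2.INTER_CUBIC))
cv2.imwrite('pics/scenec.png',cv2.resize(b,None,fx=4.7,fy=4.7,interpolation=cv2.INTER_CUBIC))
```

```text
(no output)
```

View pics/topc.png

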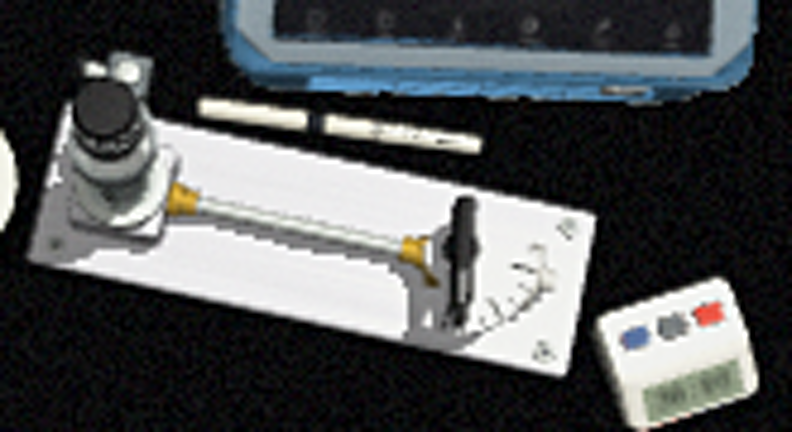

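View pics/scenec.png

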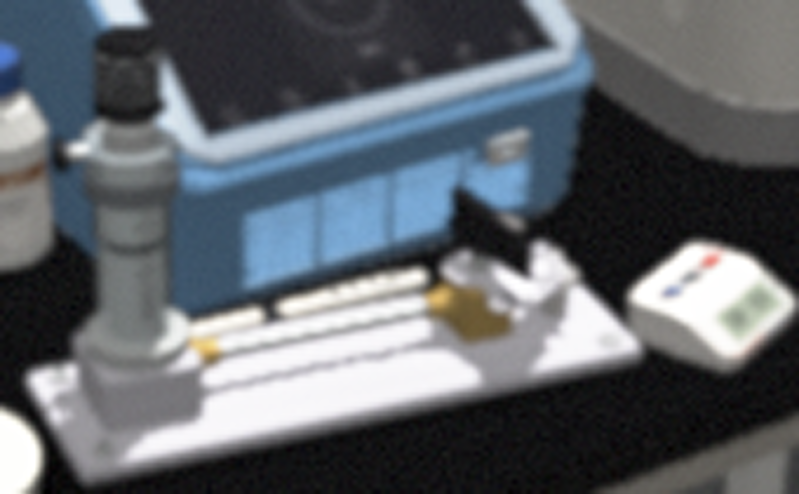

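Enlarged top crop: plate corners are at (597,213), (568,376), (28,262) and about (68,103). The blade top runs from (465,197) to (460,325), and the knob is at about (105,103). I'll fit the stand pose from these.

```bash
cat > h.py <<'E'
import numpy as np, cv2
from rig import bot
from scipy.spatial.transform import Rotation as R
from scipy.optimize import least_squares
def proj(P,c,T):
    P=np.atleast_2d(P);q=(P-T[:3,3])@T[:3,:3]
    s=np.c_[q[:,0]/-q[:,2],-q[:,1]/-q[:,2]];r2=(s**2).sum(1,keepdims=True)
    s=s*(1+c['k1']*r2);f=210/np.tan(np.radians(c['vfov'])/2)
    return s*f+[c['cx'],c['cy']]
def toolT(s):
    T=np.eye(4);T[:3,:3]=R.from_euler('xyz',s['ee_rot'],degrees=True).as_matrix();T[:3,3]=s['tcp_pos'];return T
def w(p,L):
    L=np.atleast_2d(np.array(L,float));c,s=np.cos(p[2]),np.sin(p[2])
    return np.c_[p[0]+c*L[:,0]-s*L[:,1],p[1]+s*L[:,0]+c*L[:,1],L[:,2]]
E
python3 - <<'E'
from h import *
t=bot.read_camera('top');s=bot.read_camera('scene')
ot=lambda l:np.array(l)/4.8+[230,185]-.4
os_=lambda l:np.array(l)/4.7+[218,188]-.4
Lt=[(42,-135,13),(-42,-135,13),(-42,135,13),(0,-70,80),(0,95,189)];pt=ot([(597,213),(568,376),(28,262),(463,245),(104,100)])
Ls=[(0,95,189),(0,95,140),(42,135,13)];ps=os_([(127,42),(131,145),(28,378)])
f=lambda p:np.r_[(proj(w(p,Lt),t,t['T'])-pt).ravel(),(proj(w(p,Ls),s,s['T'])-ps).ravel()]
r=least_squares(f,[400,100,-.2],loss='soft_l1');p=r.x
print(p,np.degrees(p[2]));print(f(p).round(1).reshape(-1,2).tolist())
for n,l in(('stop',(0,-70,68)),('barrel',(0,95,174)),('post',(31,95,134))):print(n,w(p,l).round(1))
# blade ends at z=80
from itertools import product
def blade(px):
    g=least_squares(lambda q:(proj([q[0],q[1],80],t,t['T'])[0]-ot(px)),[400,50]).x;return g
a,b=blade((465,197)),blade((460,325));print(a,b,np.hypot(*(a-b)))
np.save('p.npy',p)
E
```

```text
[479.21677269 136.32627558 -37.87191505] -2169.9008943428066
[[0.3, 0.0], [-0.1, 0.5], [-0.3, -0.2], [0.5, -0.9], [0.0, 1.6], [0.1, -0.8], [-0.1, 0.3], [-0.6, -0.4]]
stop [[467.2  67.4  68. ]]
barrel [[495.6 229.9 174. ]]
post [[526.1 224.6 134. ]]
[487.80279079  67.91517189] [427.64561141  68.93362419] 60.16579988785048
```

play_rows(deltas=[[[0,-0.446,-0.363,0,0,0,-0.188],[0,-0.446,-0.363,0,0,0,-0.188],[0,-0.446,-0.363,0,0,0,-0.188],[0,-0.446,-0.363,0,0,0,-0.188],[0,-0.446,-0.363,0,0,0,-0.188]]])

```text
clock: 0.62
tcp_pos: [310.6, 370.1, 228.3]
ee_rot: [-179.9, 0.0, 179.0]
ft_force: [-1.0, 0.6, -0.6]
grip_width: 0.656
gripper_force: 0.0
```

play_rows(deltas=[[[0,-0.272,-0.507,0,0,0,0],[0,-0.272,-0.507,0,0,0,0],[0,-0.272,-0.507,0,0,0,0],[0,-0.272,-0.507,0,0,0,0],[0,-0.272,-0.507,0,0,0,0]]])

```text
clock: 1.03
tcp_pos: [390.3, 215.3, 228.7]
ee_rot: [-179.9, 0.1, 178.6]
ft_force: [-0.3, 0.0, -0.3]
grip_width: 0.503
gripper_force: 0.0
```

Run:
```python
from h import *
s=bot.read_state();c=bot.read_camera('wrist');cv2.imwrite('pics/w1.png',c['color'][:,:,::-1])
print(s['clock'],s['tcp_pos'],s['ee_rot'],s['joints'],s['grip_width']);T=toolT(s)@c['tool_from_camera'];print(c['tool_from_camera'],c['vfov'],c['k1'])
p=np.load('p.npy')
for L in[(0,-70,80),(0,95,189),(42,-135,13),(-42,-135,13),(-42,135,13)]:print(L,proj(w(p,L),c,T).round())
```

```text
1.0333 [390.30336469 215.29193544 228.66646045] [-1.79877325e+02  8.11868567e-02  1.78626183e+02] [ 13.37704335 -10.88720244 111.21554229  -0.14161906  79.62441515
 -75.22360494] 0.5027768674871813
[[ 7.48286462e-05  9.55809494e-01  2.93986743e-01  8.49972311e+01]
 [ 9.99999608e-01  1.87919910e-04 -8.65495664e-04  1.65246148e+00]
 [-8.82494936e-04  2.93986692e-01 -9.55809105e-01 -1.55215737e+02]
 [ 0.00000000e+00  0.00000000e+00  0.00000000e+00  1.00000000e+00]] 60.14868393555397 0.015201750219439362
(0, -70, 80) [[118. 274.]]
(0, 95, 189) [[299. 387.]]
(42, -135, 13) [[ 84. 270.]]
(-42, -135, 13) [[ 83. 200.]]
(-42, 135, 13) [[332. 235.]]
```

Run:
```python
import cv2
a=cv2.imread('pics/w1.png')[180:420,60:360]
cv2.imwrite('pics/w1c.png',cv2.resize(a,None,fx=2.5,fy=2.5,interpolation=cv2.INTER_CUBIC))
```

```text
(no output)
```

View pics/w1c.png

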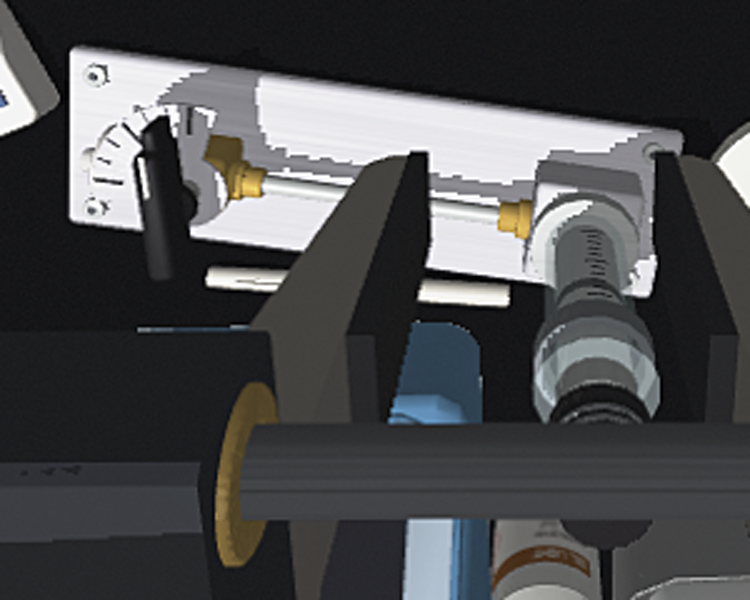

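The wrist crop shows the stopcock at about (165,195), with the blade's long end up at (155,118) and its far short end at (160,278). Plate corners are at (70,45), (70,222) and (683,132). I'll refine with these and overlay blade models.

```bash
cat >> h.py <<'E'
def blade(p,a):
    th=p[2]+np.pi+a;u=np.array([np.cos(th),np.sin(th)]);n=np.array([-u[1],u[0]]);c=w(p,(0,-70,0))[0,:2]
    return [np.r_[c+l*u+k*n,z] for z in(80,56) for l,k in((38,5),(38,-5),(-22,-5),(-22,5))]
E
python3 - <<'E'
from h import *
p0=np.load('p.npy');p0[2]=np.radians(-9.9)
s=bot.read_state();c=bot.read_camera('wrist');T=toolT(s)@c['tool_from_camera']
L=[(42,-135,13),(-42,-135,13),(-42,135,13),(0,95,140)]
L=L[:3];px=np.array([(70,222),(70,45),(683,132)])/2.5+[60,180]-.3
f=lambda p:(proj(w(p,L),c,T)-px).ravel()
r=least_squares(f,p0);p=r.x;print(p0,p,np.degrees(p[2]),f(p).round(1))
print(w(p,[(0,-70,68),(0,95,174)]),w(p0,[(0,-70,68),(0,95,174)]))
im=c['color'][170:340,80:180,::-1];k=5
tiles=[]
for a in(0,6,12):
    b=cv2.resize(im,None,fx=3.4,fy=3.4,interpolation=cv2.INTER_CUBIC);b=np.ascontiguousarray(b)
    q=((proj(blade(p,np.radians(a)),c,T)-[80,170]+.5)*3.4).astype(int)
    cv2.polylines(b,[q[:4]],True,(0,0,255));cv2.polylines(b,[q[4:]],True,(0,255,0));tiles.append(b[:,:260])
cv2.imwrite('pics/ov.png',np.hstack(tiles));np.save('pw.npy',p);print(np.hstack(tiles).shape)
E
```

```text
[ 4.79216773e+02  1.36326276e+02 -1.72787596e-01] [ 4.75860626e+02  1.41897151e+02 -1.71393715e-01] -9.820136483264777 [-1.1 -0.  -1.4  0.4  2.5  0.2]
[[463.92171985  72.92278938  68.        ]
 [492.06342821 235.50521233 174.        ]] [[467.18173567  67.36862275  68.        ]
 [495.55003722 229.91166157 174.        ]]
(578, 780, 3)
```

View pics/ov.png

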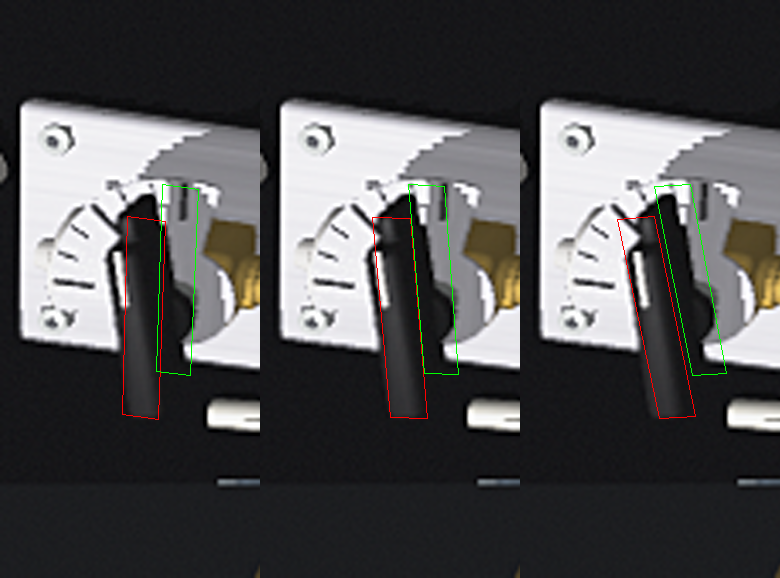

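play_rows(deltas=[[[0,-0.272,-0.507,0,0,0,0.05],[0,-0.272,-0.507,0,0,0,0.05],[0,-0.272,-0.507,0,0,0,0.05],[0,-0.272,-0.507,0,0,0,0],[0,-0.272,-0.507,0,0,0,0]]])

```text
clock: 1.55
tcp_pos: [468.7, 63.6, 228.6]
ee_rot: [-179.9, 0.1, 179.1]
ft_force: [0.7, 0.3, -0.9]
grip_width: 0.501
gripper_force: 0.0
```

play_rows(deltas=[[[0,0,0,0.2,0,0,0],[0,0,0,0.2,0,0,0],[0,0,0,0.2,0,0,0],[0,0,0,0.2,0,0,0],[0,0,0,0.2,0,0,0]]])

```text
clock: 1.97
tcp_pos: [467.5, 67.7, 170.0]
ee_rot: [180.0, 0.1, 179.1]
ft_force: [0.1, -1.1, -0.5]
grip_width: 0.501
gripper_force: 0.0
```

Run:
```python
from h import *
s=bot.read_state();c=bot.read_camera('wrist');T=toolT(s)@c['tool_from_camera']
print(s['clock'],s['tcp_pos'],s['ee_rot'],s['dq'].round(2))
np.savez('w2.npz',T=T,img=c['color'],**{k:c[k] for k in('vfov','cx','cy','k1')})
p=np.load('p.npy');p[2]=np.radians(-9.9)
q=proj(blade(p,np.radians(8)),c,T);print(q.round())
x0,y0=(q.mean(0)-[90,75]).astype(int);x0=max(x0,0);y0=max(min(y0,420-150),0);print(x0,y0)
b=np.ascontiguousarray(cv2.resize(c['color'][y0:y0+150,x0:x0+190,::-1],None,fx=4,fy=4,interpolation=cv2.INTER_CUBIC))
qq=((q-[x0,y0]+.5)*4).astype(int);cv2.polylines(b,[qq[:4]],True,(0,0,255))
cv2.imwrite('pics/w2.png',b)
```

```text
1.9667 [467.50674782  67.68259901 170.04758118] [1.79995434e+02 1.08735947e-01 1.79055467e+02] [-0.51 -0.69 -0.85 -0.09 -0.25 -0.35]
[[267. 160.]
 [281. 160.]
 [280. 241.]
 [266. 241.]
 [267. 154.]
 [281. 154.]
 [279. 229.]
 [267. 229.]]
183 120
```

View pics/w2.png

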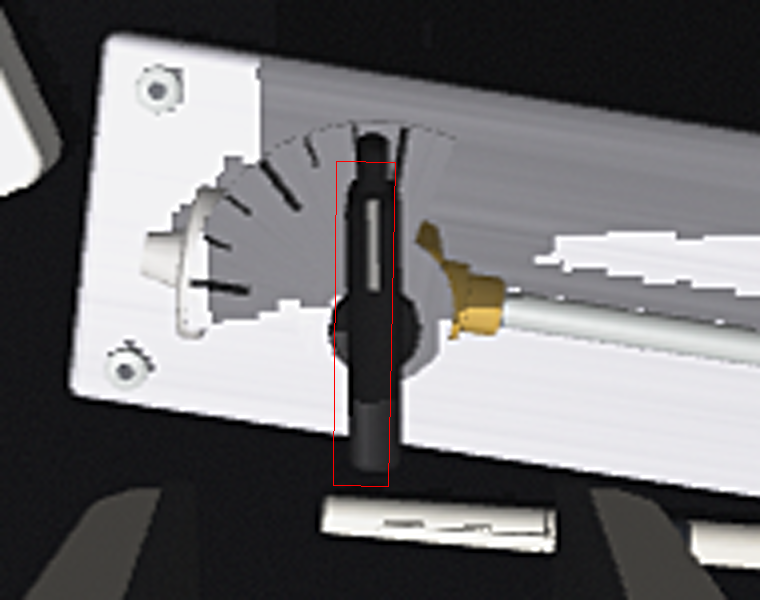

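The blade is about 1.9 mm to +y and 3 mm to -x of the first fit, aligned with the tool, at about 7.5° from shut. The axis is at about (464.5, 69.3). I'll descend, then grip.

play_rows(deltas=[[[-0.4,0.01,0.0053,0,0,0,0],[-0.4,0.01,0.0053,0.12,0,0,0],[-0.4,0.01,0.0053,0.23,0,0,0],[-0.4,0.01,0.0053,0.31,0,0,0],[-0.4,0.01,0.0053,0.333,0,0,0]]])

```text
clock: 2.43
tcp_pos: [461.5, 68.7, 66.0]
ee_rot: [180.0, -0.3, 179.0]
ft_force: [-1.9, 0.0, 0.3]
grip_width: 0.3
gripper_force: 0.0
```

play_rows(deltas=[[[-0.4,0,0,0,0,0,0],[-0.6,0,0,0,0,0,0],[-1,0,0,0,0,0,0],[-1,0,0,0,0,0,0],[-1,0,0,0,0,0,0]]], force=15)

```text
clock: 2.85
tcp_pos: [465.7, 67.6, 70.8]
ee_rot: [-179.9, 0.2, 179.0]
ft_force: [-1.1, -2.1, 6.7]
grip_width: 0.109
gripper_force: 15.0
```

play_rows(deltas=[[[-1,0,0,0,0,0,-0.04],[-1,0,0,0,0,0,-0.08],[-1,0,0,0,0,0,-0.12],[-1,0,0,0,0,0,-0.16],[-1,0,0,0,0,0,-0.16]]], force=25)

```text
clock: 3.27
tcp_pos: [465.8, 67.0, 70.8]
ee_rot: [-179.8, 0.2, -161.6]
ft_force: [-0.9, -4.9, 6.4]
grip_width: 0.103
gripper_force: 25.5
```

play_rows(deltas=[[[-1,0,0,0,0,0,-0.04],[-1,0,0,0,0,0,-0.08],[-1,0,0,0,0,0,-0.12],[-1,0,0,0,0,0,-0.153],[-1,0,0,0,0,0,-0.153]]])

```text
clock: 3.68
tcp_pos: [466.1, 66.5, 70.8]
ee_rot: [-179.7, 0.1, -143.3]
ft_force: [-0.7, -6.8, 5.2]
grip_width: 0.104
gripper_force: 25.5
```

play_rows(deltas=[[[-1,0,0,0,0,0,0],[-0.4,0,0,0,0,0,0],[-0.4,0,0,0,0,0,0],[-0.4,0,0,-0.1,0,0,0],[-0.4,0,0,-0.2,0,0,0]]])

```text
clock: 4.1
tcp_pos: [461.7, 68.6, 127.6]
ee_rot: [179.8, -0.2, -143.5]
ft_force: [1.5, -0.7, 0.4]
grip_width: 0.299
gripper_force: 0.0
```

play_rows(deltas=[[[0.1,0,0,-0.13,0,0,0],[0.1,0,0,-0.25,0,0,0],[0.1,0,0,-0.34,0,0,0.1],[0.1,0,0,-0.34,0,0,0.2],[0.1,0,0,-0.34,0,0,0.25]]])

```text
clock: 4.52
tcp_pos: [465.1, 68.4, 233.3]
ee_rot: [-179.9, 0.3, -165.3]
ft_force: [0.0, 0.2, -0.5]
grip_width: 0.551
gripper_force: 0.0
```

```bash
cat >> h.py <<'E'
def snap(fn):
    s=bot.read_state();c=bot.read_camera('wrist');T=toolT(s)@c['tool_from_camera']
    np.savez(fn,T=T,img=c['color'],**{k:c[k] for k in('vfov','cx','cy','k1')});print(s['clock'],s['tcp_pos'],s['ee_rot'],s['dq'].round(1));return c,T
E
python3 - <<'E'
from h import *
c,T=snap('w3.npz')
E
```

```text
4.5167 [465.1277466   68.36442236 233.29330713] [-179.93250818    0.27250403 -165.29735305] [-0.   1.5  2.6  0.  -0.3 85.2]
```

play_rows(deltas=[[[0.1,0,0,0,0,0,0.06],[0.1,-0.03,0.14,-0.06,0,0,0.06],[0.1,-0.06,0.28,-0.12,0,0,0.06],[0.1,-0.09,0.42,-0.16,0,0,0.06],[0.1,-0.15,0.53,-0.16,0,0,0.06]]])

```text
clock: 4.98
tcp_pos: [464.5, 227.7, 280.4]
ee_rot: [180.0, 0.2, -172.0]
ft_force: [0.8, -0.0, 0.3]
grip_width: 0.55
gripper_force: 0.0
```

play_rows(deltas=[[[0.1,0,0,0,0,0,0],[0.1,0,0,0,0,0,0],[0.1,0,0,0,0,0,0],[0.1,0,0,0,0,0,0],[0.1,0,0,0,0,0,0]]])

```text
clock: 5.4
tcp_pos: [464.7, 224.5, 277.7]
ee_rot: [-180.0, -0.0, -172.2]
ft_force: [-0.2, -0.5, -0.2]
grip_width: 0.549
gripper_force: 0.0
```

Run:
```python
from h import *
c,T=snap('w4.npz')
d=np.load('w3.npz')
p=np.array([475.9,138,np.radians(-9.9)])
q=proj(w(p,[(0,95,189),(0,95,140),(0,95,50)]),c,T);print('knob',q.round(1))
b=cv2.resize(c['color'][80:380,180:380,::-1],None,fx=2,fy=2,interpolation=cv2.INTER_CUBIC)
q=proj(w(p,[(0,-70,80)]),d,d['T'])[0];print(q)
x0,y0=np.maximum((q-[55,85]).astype(int),0);print(x0,y0)
a=cv2.resize(d['img'][y0:y0+150,x0:x0+100,::-1],(400,600),interpolation=cv2.INTER_CUBIC)
cv2.imwrite('pics/m1.png',np.hstack([a,b]))
```

```text
5.4 [464.70410008 224.50350192 277.73096979] [-1.79990395e+02 -4.65463701e-02 -1.72229334e+02] [-0.1 -0.1 -0.3  0.   0.   0.3]
knob [[278.  249.8]
 [277.7 225.8]
 [277.3 196.4]]
[275.02335972 187.11830215]
220 102
```

View pics/m1.png

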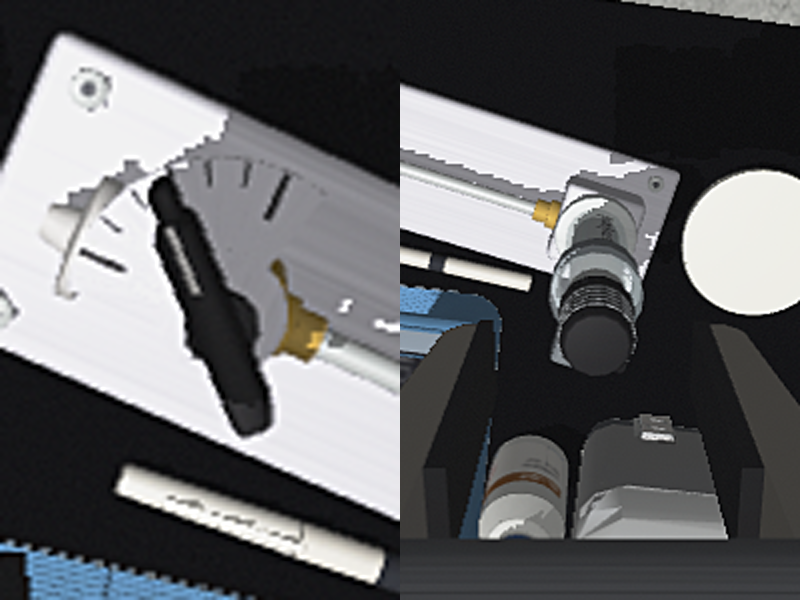

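The blade runs from (163,185) to (255,425) in the left panel, lying over the middle line (21° left of up, as expected for half open). In the right panel the knob's top disc is centred at (598,345).

Run:
```python
from h import *
d=np.load('w4.npz');e=np.load('w3.npz')
bp=lambda c,px,z:least_squares(lambda q:proj([q[0],q[1],z],c,c['T'])[0]-px,[470,150]).x
k=bp(d,np.array([279-.2,252.3]),189);print('knob',k, 'r36px->',np.hypot(*(bp(d,np.array([279+18,252.3]),189)-k)))
a,b=[bp(e,np.array(v)/4+[220,102]-.4,80) for v in((163,180),(257,432))]
print('blade deg',np.degrees(np.arctan2(*(a-b)[::-1]))%360-170.1,np.hypot(*(a-b)))
s=bot.read_state();T=toolT(s);print('tool delta/300',T[:3,:3].T@(np.r_[k,169]-s['tcp_pos'])/300,k-s['tcp_pos'][:2])
t=bot.read_camera('top');print('top', proj([*k,189],t,t['T']),np.array([104,100])/4.8+[230,185]-.4)
```

```text
knob [494.10308689 232.47084433] r36px-> 13.393108454818316
blade deg 44.37603927493197 60.13504444380859
tool delta/300 [-0.10060904  0.01301056  0.36272424] [29.31813357  7.92138742]
top [[249.98348609 207.69135416]] [251.26666667 205.43333333]
```

play_rows(deltas=[[[0.1,-0.05,0.013,0,0,0,0],[0.1,-0.1,0.013,0,0,0,0],[0.1,-0.1,0.013,0,0,0,0],[0.1,-0.1,0.013,0.08,0,0,0],[0.1,-0.1,0.013,0.16,0,0,0]]])

```text
clock: 5.92
tcp_pos: [495.0, 233.3, 231.1]
ee_rot: [180.0, 0.2, -172.2]
ft_force: [-0.4, 0.3, -1.1]
grip_width: 0.554
gripper_force: 0.0
```

play_rows(deltas=[[[0.1,0,0,0.06,0,0,0],[0.1,0,0,0.12,0,0,0],[0.1,0,0,0.16,0,0,0],[0.1,0,0,0.179,0,0,0],[0.1,0,0,0.179,0,0,0]]])

```text
clock: 6.33
tcp_pos: [493.0, 233.2, 175.2]
ee_rot: [-180.0, -0.1, -172.2]
ft_force: [0.7, -0.4, 0.4]
grip_width: 0.552
gripper_force: 0.0
```

play_rows(deltas=[[[0.1,0,0,0,0,0,0],[-0.1,0,0,0,0,0,0],[-0.2,0,0,0,0,0,0],[-0.28,0,0,0,0,0,0],[-0.28,0,0,0,0,0,0]]], force=5)

```text
clock: 6.75
tcp_pos: [494.7, 233.4, 177.4]
ee_rot: [-180.0, 0.1, -172.2]
ft_force: [1.1, -1.7, 2.0]
grip_width: 0.363
gripper_force: 0.9
```

Run:
```python
from h import *
c,T=snap('w5.npz')
k=[494.1,232.5]
print(proj([[*k,189]],c,T));s=bot.read_state();print(s['ft_force'],s['wrist_torque'],s['grip_width'])
t=bot.read_camera('scene')
a=cv2.resize(t['color'][188:293,218:300,::-1],(410,525),interpolation=cv2.INTER_CUBIC)
b=cv2.resize(c['color'][220:420,180:380,::-1],(390,390),interpolation=cv2.INTER_CUBIC)
cv2.imwrite('pics/m2.png',np.hstack([a,cv2.copyMakeBorder(b,0,135,0,0,0)]))
```

```text
6.75 [494.70285667 233.35065161 177.40449949] [-1.79952354e+02  1.04939113e-01 -1.72152995e+02] [-0.   0.1  0.2 -0.  -0.  -0.1]
[[270.08889726 285.73201846]]
[ 0.43670025 -1.28670116  2.32939786] [-0.34957013 -0.05222633 -0.04963808] 0.36062001614257166
```

View pics/m2.png

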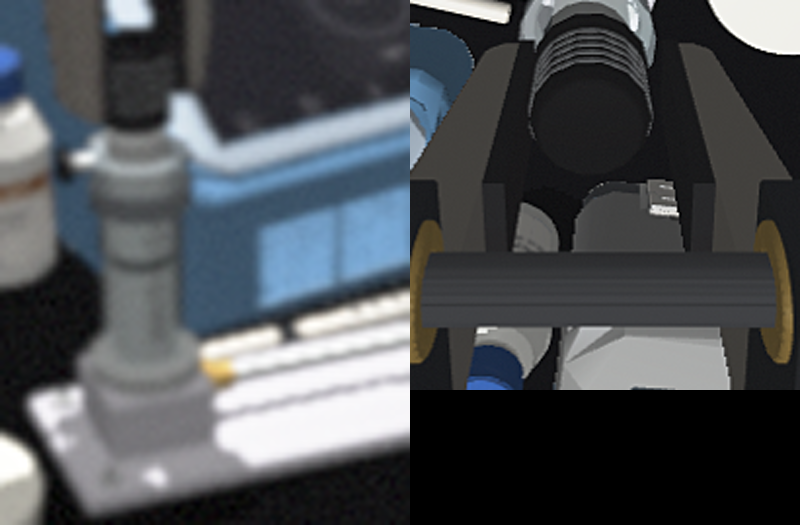

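The knob sits between the pads, roughly centred at x≈590 between inner faces at about 530 and 650. I'll close gently.

play_rows(deltas=[[[-0.5,0,0,0,0,0,0],[-0.7,0,0,0,0,0,0],[-1,0,0,0,0,0,0],[-1,0,0,0,0,0,0],[-1,0,0,0,0,0,0]]], force=5)

```text
clock: 7.27
tcp_pos: [494.9, 231.6, 177.1]
ee_rot: [-179.8, 0.1, -172.2]
ft_force: [0.9, -8.5, 3.5]
grip_width: 0.314
gripper_force: 5.0
```

Run:
```python
from h import *
s=bot.read_state();print({k:np.round(s[k],3).tolist() for k in('clock','tcp_pos','ee_rot','ft_force','wrist_torque','grip_width','gripper_force')})
print(toolT(s)[:3,:3].T@s['ft_force'])
```

```text
{'clock': 7.267, 'tcp_pos': [494.89, 231.607, 177.129], 'ee_rot': [-179.754, 0.062, -172.17], 'ft_force': [0.881, -8.522, 3.457], 'wrist_torque': [-1.559, -0.164, 0.003], 'grip_width': 0.314, 'gripper_force': 5.015}
[ 0.28408465 -8.5772255  -3.42029049]
```

play_rows(deltas=[[[-1,0,-0.004,0,0,0,0],[-1,0,-0.007,0,0,0,0],[-1,0,-0.007,0,0,0,0],[-1,0,-0.007,0,0,0,0],[-1,0,-0.007,0,0,0,0]]], force=8)

```text
clock: 7.68
tcp_pos: [494.9, 231.3, 177.1]
ee_rot: [-180.0, 0.1, -172.2]
ft_force: [0.7, -3.5, 6.5]
grip_width: 0.31
gripper_force: 8.0
```

play_rows(deltas=[[[-1,0,0,0,0,0,0],[-1,0,0,0,0,0,0],[-1,0,0,0,0,0,0],[-1,0,0,-0.008,0,0,0],[-1,0,0,-0.016,0,0,0]]], force=25)

```text
clock: 8.1
tcp_pos: [493.7, 231.0, 179.6]
ee_rot: [-179.9, -0.1, -172.2]
ft_force: [3.7, -4.0, -6.5]
grip_width: 0.306
gripper_force: 25.0
```

Run:
```python
from h import *
s=bot.read_state();print({k:np.round(s[k],3).tolist() for k in('clock','tcp_pos','ee_rot','ft_force','wrist_torque','grip_width','gripper_force')})
print(toolT(s)[:3,:3].T@s['ft_force'])
```

```text
{'clock': 8.1, 'tcp_pos': [493.662, 231.013, 179.606], 'ee_rot': [-179.941, -0.107, -172.158], 'ft_force': [3.712, -3.985, -6.521], 'wrist_torque': [-0.774, -0.868, -0.011], 'grip_width': 0.306, 'gripper_force': 25.001}
[-3.14552458 -4.44742844  6.51930575]
```

play_rows(deltas=[[[-1,-0.001,-0.0015,-0.005,0,0,0],[-1,-0.002,-0.003,-0.012,0,0,0],[-1,-0.002,-0.003,-0.02,0,0,0],[-1,-0.002,-0.003,-0.028,0,0,0],[-1,-0.002,-0.003,-0.036,0,0,0]]])

```text
clock: 8.52
tcp_pos: [494.5, 231.0, 192.0]
ee_rot: [180.0, -0.1, -172.2]
ft_force: [0.4, -1.4, -2.8]
grip_width: 0.311
gripper_force: 25.0
```

play_rows(deltas=[[[-1,0,0,-0.008,0,0,0],[-1,0,0,-0.016,0,0,0],[-1,0,0,-0.024,0,0,0],[-1,0,0,-0.032,0,0,0],[-1,0,0,-0.04,0,0,0]]])

```text
clock: 8.93
tcp_pos: [494.9, 231.0, 204.4]
ee_rot: [180.0, 0.0, -172.2]
ft_force: [-0.4, -0.4, -3.5]
grip_width: 0.309
gripper_force: 25.0
```

Run:
```python
from h import *
s=bot.read_state();print({k:np.round(s[k],3).tolist() for k in('clock','tcp_pos','ee_rot','ft_force','wrist_torque','grip_width','gripper_force')})
print(toolT(s)[:3,:3].T@s['ft_force'])
```

```text
{'clock': 8.933, 'tcp_pos': [494.919, 230.957, 204.407], 'ee_rot': [179.972, 0.002, -172.157], 'ft_force': [-0.363, -0.449, -3.456], 'wrist_torque': [0.113, -0.031, -0.024], 'grip_width': 0.309, 'gripper_force': 24.993}
[ 0.42147732 -0.39706202  3.45600454]
```

play_rows(deltas=[[[-1,0,0,-0.008,0,0,0],[-1,0,0,-0.017,0,0,0],[-1,0,0,-0.027,0,0,0],[-1,0,0,-0.037,0,0,0],[-1,0,0,-0.046,0,0,0]]])

```text
clock: 9.35
tcp_pos: [495.0, 230.8, 218.2]
ee_rot: [180.0, 0.0, -172.2]
ft_force: [0.1, -0.5, -2.8]
grip_width: 0.307
gripper_force: 25.0
```

play_rows(deltas=[[[-1,0,0,-0.006,0,0,0],[-1,0,0,-0.011,0,0,0],[-1,0,0,-0.011,0,0,0],[-1,0,0,-0.011,0,0,0],[-1,0,0,-0.011,0,0,0]]])

```text
clock: 9.77
tcp_pos: [494.9, 230.7, 220.9]
ee_rot: [-180.0, -0.0, -172.2]
ft_force: [0.1, 0.0, -3.0]
grip_width: 0.31
gripper_force: 25.0
```

Run:
```python
from h import *
s=bot.read_state();print({k:np.round(s[k],3).tolist() for k in('clock','tcp_pos','ee_rot','ft_force','wrist_torque','grip_width','gripper_force')})
t=bot.read_camera('scene');c=bot.read_camera('wrist')
a=cv2.resize(t['color'][185:265,220:300,::-1],(400,400),interpolation=cv2.INTER_CUBIC)
b=cv2.resize(c['color'][60:340,140:420,::-1],(400,400),interpolation=cv2.INTER_CUBIC)
cv2.imwrite('pics/m3.png',np.hstack([a,b]))
p=[494.5,231]
print((proj([[*p,z] for z in(50,140,145,135,150,199)],t,t['T'])-[220,185])*5)
```

```text
{'clock': 9.767, 'tcp_pos': [494.858, 230.686, 220.895], 'ee_rot': [-179.998, -0.025, -172.163], 'ft_force': [0.13, 0.025, -3.0], 'wrist_torque': [0.056, 0.008, -0.02], 'grip_width': 0.31, 'gripper_force': 24.993}
[[132.49918924 368.68014215]
 [125.86651051 170.21313823]
 [125.49421071 158.72114747]
 [126.2384799  181.65555089]
 [125.12159466 147.17950279]
 [121.45639649  31.4304645 ]]
```

View pics/m3.png

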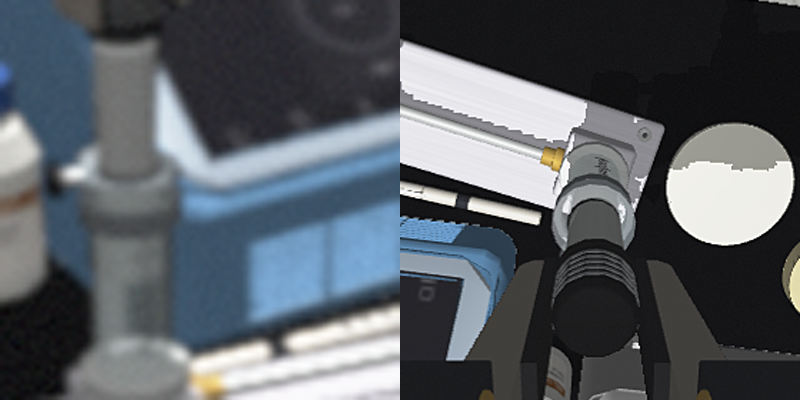

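The rod now stands clear of the barrel. The flange underside is at about (125,40) in the left panel, against 31 predicted for its centre at a 45 mm draw, and the plunger is upright. By the TCP the rise is 43.8 mm, so I'll add 1.2 mm and check the ring with a pixel profile.

play_rows(deltas=[[[-1,0,0,-0.002,0,0,0],[-1,0,0,-0.004,0,0,0],[-1,0,0,-0.004,0,0,0],[-1,0,0,-0.004,0,0,0],[-1,0,0,-0.004,0,0,0]]])

```text
clock: 10.28
tcp_pos: [495.0, 230.7, 222.3]
ee_rot: [180.0, 0.0, -172.2]
ft_force: [0.4, 0.2, -2.7]
grip_width: 0.302
gripper_force: 25.0
```

Run:
```python
from h import *
s=bot.read_state();print(s['tcp_pos'],s['ft_force'],s['gripper_force'])
t=bot.read_camera('scene');g0=cv2.imread('pics/scene0.png').mean(2);g=np.mean([bot.read_camera('scene')['color'].mean(2) for _ in range(5)],0)
# facing side of rod surface: 12.5 mm towards camera
k=np.array([494.8,230.7]);d=t['T'][:2,3]-k;d/=np.hypot(*d)
L=np.arange(85,200,3)
for z in L:
    u,v=proj([*(k+12.5*d),z],t,t['T'])[0]
    sm=lambda im:cv2.remap(im.astype(np.float32),np.float32([[u+o for o in(-3,-2,-1,0,1,2,3)]]),np.float32([[v]*7]),cv2.INTER_LINEAR).mean()
    print(z,round(v,1),round(sm(g0)),round(sm(g)))
```

```text
[495.00083458 230.7140743  222.34668514] [ 0.36068991  0.22761295 -2.74049607] 24.993239294271916
85 246.6 114 95
88 245.3 114 95
91 244.0 115 96
94 242.6 105 97
97 241.3 82 100
100 240.0 84 110
103 238.6 110 116
106 237.3 115 115
109 235.9 114 113
112 234.6 115 115
115 233.2 109 109
118 231.9 88 88
121 230.5 75 75
124 229.1 75 76
127 227.8 91 90
130 226.4 111 111
133 225.0 119 119
136 223.6 126 125
139 222.2 155 140
142 220.9 159 116
145 219.5 125 87
148 218.1 113 105
151 216.7 121 113
154 215.3 121 113
157 213.9 76 113
160 212.5 34 113
163 211.0 30 113
166 209.6 44 113
169 208.2 48 113
172 206.8 48 113
175 205.3 53 113
178 203.9 57 113
181 202.5 59 113
184 201.0 63 113
187 199.6 44 113
190 198.2 34 113
193 196.7 39 113
196 195.2 40 120
199 193.8 80 117
```

Run:
```python
from h import *
t=bot.read_camera('scene');g0=cv2.imread('pics/scene0.png').mean(2);g=t['color'].mean(2)
k=np.array([494.8,230.7]);d=t['T'][:2,3]-k;d/=np.hypot(*d)
def sm(im,z):
    u,v=proj([*(k+12.5*d),z],t,t['T'])[0]
    return int(cv2.remap(im.astype(np.float32),np.float32([[u+o for o in(-3,-2,-1,0,1,2,3)]]),np.float32([[v]*7]),cv2.INTER_LINEAR).mean())
print([(z,sm(g0,z)) for z in range(152,164)]);print([(z,sm(g,z)) for z in range(194,212)])
print(bot.read_state()['tcp_pos'])
```

```text
[(152, 124), (153, 124), (154, 120), (155, 110), (156, 93), (157, 75), (158, 57), (159, 41), (160, 34), (161, 27), (162, 28), (163, 30)]
[(194, 114), (195, 116), (196, 120), (197, 121), (198, 122), (199, 117), (200, 106), (201, 90), (202, 69), (203, 51), (204, 38), (205, 28), (206, 26), (207, 27), (208, 33), (209, 39), (210, 45), (211, 49)]
[494.98802229 230.70078171 222.29044968]
```

The flange edge has moved from 157.0 to 201.7, a rise of 44.7 mm. The side load is near zero, so I'm handing in.

```bash
python3 -c "
from rig import bot
print(bot.job_done())"
```

```text
the job is handed in; nothing more can be done
None
```

I handed the job in with the stopcock measured at 44° (half open, target 45°) and the plunger drawn up 44.7 mm (target 45 mm), held upright in the grip with almost no side load; no verdict came back.

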